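# Load a slide carrier under the microscope objective

## Task

Pick the slide carrier up from the bench by its upright grip, lay it nose first in the guide channel on the microscope's stage, and push it under the objective against the spring stop until the catch clicks into its notch; then let go, so that the catch alone holds it there. Work gently: do not ram the stop, do not touch the objectives, and leave the other things on the bench where they are.

Things in the scene. Friction and masses are not known exactly. Their poses are not given: they have to be found in the camera images.
- carrier_grip (a point): Slide carrier: a bare-metal paddle 190 mm long with a plate in front and a stem (14 wide, 8 thick) that ends in an upright grey grip block: 12 mm wide (y), 26 long (x), 46 high from the carrier's underside. This point: centre of the grip block, half-way up, 23 mm above the underside, 177 mm behind the nose tip, 13 mm ahead of the grip's rear face. x points to the nose, z up.
- carrier_nose (a point): Tip of the carrier's nose, on its centre line, 4 mm above its underside. The plate is 110 mm long, 40 wide, 8 thick, with a glass slide let into its top; its last 16 mm narrow to 24 mm at the nose. One notch, 18 mm long and 7 deep, in the plate's +y edge begins 20 mm behind the nose.
- carrier: The same slide carrier, loose, 90 to 140 g; origin on its underside, on the centre line, 95 mm behind the nose tip; x points to the nose, z up.
- channel (a point): Point on the stage's top (165 mm above the bench), on the channel's centre line, straight below the working objective. x points along the channel, the way the carrier is pushed; z up; the robot is on the -x side. The channel is two steel rails 8 mm high, 43 mm apart. Beyond the objective a stop block with spring plunger is clamped on the stage, not measured: the end of the push must be felt.
- mouth (a point): Point on the stage's top where the rails begin, on the channel's centre line, 78 mm before the channel point; same axes. Before it the rails flare to 69 mm apart over 28 mm. The floor goes on level before it: black stage plate for 22 mm, then a metal ledge 60 mm wide for 70 mm more, where it ends.
- plunger (a joint): Spring plunger of the stop block: 0 extended, 0.008 m at its hard end. Extended, its tip lies 30 to 70 mm past the channel point, differently each time. The nose presses it in: about 1.5 N at first touch, 5.5 N at 4 mm, 9.5 N at 8 mm, then it is rigid. With the carrier caught it stays pressed in 3 to 4 mm.
- catch (a joint): Roller catch on the stop block at the channel's +y side: 0 sprung in, about 0.005 m while it rides on the carrier's edge. The nose pushes it aside from about 15 mm before it meets the plunger (felt as 2 to 5 N); it drops into the notch once the plunger is in by 4 mm (push then 5 to 8 N in all); 4 mm are left to the hard end. Let go earlier, the carrier is not held.
- microscope: The microscope with all it carries (stage, rails, stop block, objectives), side-on to the robot, limb to the robot's right (-y). Origin on the bench below the working objective; axes as for the channel point. Its arm above is 90 mm wide in x and starts 125 mm over the stage; from its head, 100 mm wide in x, the eyepieces reach 180 mm to +y, 0.38 to 0.49 m above the bench: mind them with the arm.
- nosepiece: The turret with its four objectives; origin on the bench below the working objective, whose tip hangs 11 mm over the stage, so 3 mm over a carrier lying flat. The turret and other objectives keep within 45 mm of it in x and start 30 mm over the stage.
- oil_bottle: Bystander: small amber bottle, 30 mm across, 75 mm high, loose; origin under its centre.
- specimen_jar: Bystander: clear jar with a white cap, 52 mm across, 62 mm high, loose; origin under its centre.
- slide_box: Bystander: grey slide box 90 x 175 x 34 mm, loose; origin under its centre.
- marker_pen: Bystander: black pen, 120 mm long, 11 mm thick, lying on the bench; origin under its centre, x along it.
There are look-alikes about, which are no part of the job. Of the things that look like the carrier, the smaller one is meant.

How it is judged:
By the outcome, as a careful person would: the job done as asked, in the order asked, and still so for the second after the job is handed in, with the robot touching nothing.
It also fails if it takes over 58 s, if anything falls off the work surface, if the arm or the gripper's body presses on something with over 40 N, if the wrist force passes 120 N, or if a joint passes its speed limit or range.

## Robot

A 6-joint arm with a two-finger parallel gripper is mounted at the origin on the work surface. World frame = base frame: x ahead of the robot, y to its left, z up, the work surface at z = 0. Lengths are in mm, angles in rad, forces in N, time in s.
With the tool pointing down it reaches from about 350 to 875 mm from the base axis. Payload 4.2 kg.
Tool frame: the origin (TCP) lies between the finger pads; the fingertips stand 14 mm ahead of it and the grasp point (between the pads) lies 5 mm behind it; z points along the fingers, y is the line along which they close (so a half turn about z gives the same grasp; the last joint's range is limited). The gripper opens to 85 mm and grips with 20 to 120 N. Pads are 22 mm wide; open, the fingers measure 114 mm over their backs; the gripper's body (76 mm by 85 mm) begins 54 mm behind the grasp point. The pads swing forward as they close: fully open they stand 13 mm farther back than shut.
Start: joints at [-0.996, 0.385, 0.008, 0, -1.194, -0.259], TCP at [194.126, -594.066, 219.012] pointing down, gripper open.
Joint ranges: [-3.14, 3.14], [-1.21, 2.06], [-1.07, 1.41], [-3.16, 2.05], [-2.99, -0.16], [-3.1, 3.1]. Speed limits (rad/s): [2.79, 2.79, 3.14, 3.14, 3.14, 3.14].

## Interface

Orientations are given as a unit quaternion [x, y, z, w].
In Python, from bench import * gives the robot as it stands.
- The arm moves only by the tool carry_out, never from a script. Its argument "motion" is a list of rows, each a list of 7 numbers: the turn, a rotation vector about the tool's x, y, z in rad, then the shift along the tool's x, y, z in mm, then the opening, from -1 (shut) to 1 (fully open), so that 0 is half open. A call has 1 to 5 rows; each row is the pose to reach, as a shift and turn from the pose commanded when the call began, along the tool's axes at that moment; what a row does not reach only later rows make up. A row lasts 1/8 s, in which the tool goes at most 62.5 mm and 10.7 degrees, less where a joint would pass 70% of its speed; a pose out of reach is approached as far as the arm can. A call with a gripper value outside its range is refused whole. The fingers move at their own pace and stop on an object; the grip force is fixed at half the most. Time passes only in rows, so rows that repeat a pose let the fingers close. It gives the time, the measured TCP pose, the force, the opening and the grip force at its end, in the units of the state.
- read_state(): the state, without advancing time (a new reading comes with each control period).
- get_image(name): name is "scene" or "top" or "wrist"; returns a dict with "color" (400x640x3 uint8, blue, green, red), "mtx" (3x3 intrinsics, pixels), "position" and "orientation" of the camera in the world. Camera axes: x right, y down, z forward; pixel columns grow to the right and rows downward; lengths in mm; the calibration is good to about 2 mm. A picture is of the moment at which its call begins. There is no depth.
- job_done(): hands the job in; it is judged then, once.
The state is a dict: "clock": time; "joints": joint angles; "joint_vel": joint speeds; "joint_efforts": joint torques, N m; "position": TCP position; "ee_rot": TCP orientation; "contact_force": force on the tool from outside, world axes, zero at the start; "wrist_torque": the same for the moment, N m; "gripper_width": finger opening in mm; "grasp_force": force on a finger pad.
Only numpy, scipy, OpenCV 4.12 (cv2) and the standard library are available. Lean on these libraries where they do the work, as an engineer would, in place of code of your own. Each camera call takes 0.05 s, during which the arm holds its last target. There are 200 camera calls.

## Working session

There is one attempt and no reset: what is moved stays moved. The work goes in short steps, Python scripts to look and compute and a tool call to move; the robot and the scene stay as the last step left them, time stands still between calls to the robot, and variables do not carry over. Pictures are saved under pics/ and viewed, at most 10 in all, crops included, and the job is handed in when it is done.

Besides the shell and the picture viewer there is one more tool, called after "Emit:" as name(argument=value, ...), one argument or row to a line, values as JSON. carry_out: Moves the arm, as the interface text tells. Its arguments: {"type":"object","properties":{"motion":{"type":"array"}},"required":["motion"]}

```bash
mkdir -p pics; ls
cat > h.py <<'E'
from bench import *
import numpy as np, cv2
from scipy.spatial.transform import Rotation as R
def ray(im,u,v):
    d=np.linalg.solve(np.array(im["mtx"]),[u,v,1.0]); return np.array(im["position"]),R.from_quat(im["orientation"]).apply(d)
def onz(im,u,v,z):
    p,d=ray(im,u,v); return p+d*(z-p[2])/d[2]
def proj(im,P):
    c=R.from_quat(im["orientation"]).inv().apply(np.atleast_2d(P)-np.array(im["position"])); q=c@np.array(im["mtx"]).T
    return q[:,:2]/q[:,2:]
def tri(im1,a,im2,b):
    p,d=ray(im1,*a);q,e=ray(im2,*b);s=np.linalg.lstsq(np.c_[d,-e],q-p,rcond=None)[0]
    A,B=p+s[0]*d,q+s[1]*e; return (A+B)/2,np.linalg.norm(A-B)
def totool(dp):
    s=read_state(); return R.from_quat(s["ee_rot"]).inv().apply(dp)
E
python3 - <<'E'
from h import *
import pickle
for n in ("scene","top"):
    im=get_image(n); cv2.imwrite(f"pics/{n}1.png",im["color"]); pickle.dump(im,open(f"{n}1.pkl","wb")); print(n,im["position"],im["orientation"],im["mtx"])
s=read_state();print(s)
E
```

```text
pics
scene [1141.7749183  1055.24913244 1098.24040877] [ 0.2360872   0.8660234  -0.42746043 -0.10744244] [[493.63261219   0.         317.73597847]
 [  0.         493.63261219 197.78788218]
 [  0.           0.           1.        ]]
top [ 310.21609634  -44.15003082 1609.55466524] [ 0.71408621 -0.69570238  0.05022238 -0.05963889] [[463.02036928   0.         312.86063635]
 [  0.         463.02036928 203.03407236]
 [  0.           0.           1.        ]]
{'clock': 0.1, 'joints': array([-9.96410858e-01,  3.85500507e-01,  6.78997258e-03, -3.89552577e-04,
       -1.19398517e+00, -2.58628278e-01]), 'joint_vel': array([-0.00025375, -0.0019812 ,  0.00357975,  0.00088856,  0.00038098,
        0.00105256]), 'joint_efforts': array([-3.13552919e-04, -3.93319738e+01,  1.88930136e+01,  4.19792891e+00,
       -2.59313492e-03,  1.04272524e-05]), 'position': array([ 193.94817445, -593.59660616,  218.03589808]), 'ee_rot': array([-1.57152519e-01,  9.87573871e-01,  9.41743148e-04, -2.18649204e-04]), 'contact_force': array([-0.75800585,  0.00351421, -0.04010005]), 'wrist_torque': array([-0.02877582, -0.00698846, -0.02692059]), 'grasp_force': 0.0, 'gripper_width': 85.15628192321903}
```

View pics/scene1.png

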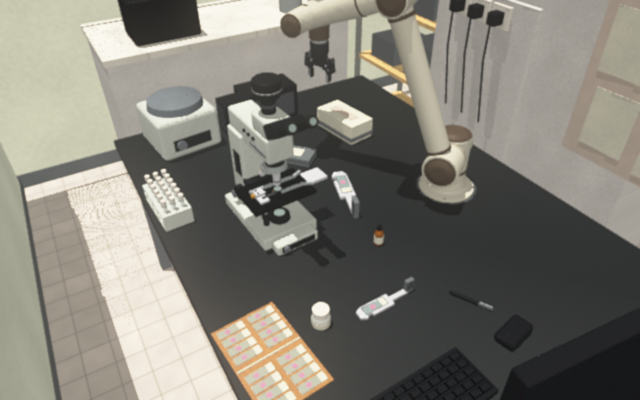

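View pics/top1.png

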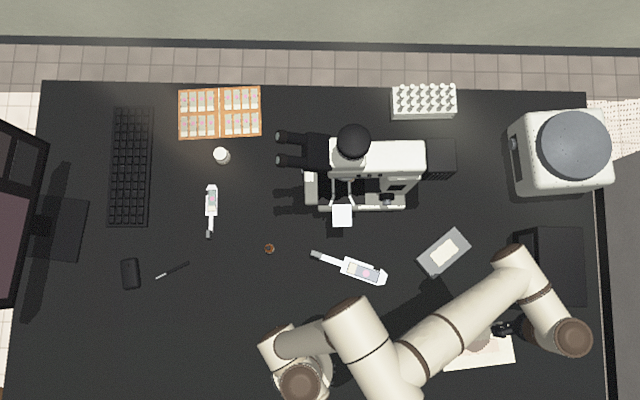

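Two look-alikes in the top view: A near (210,210), about 52 px or 180 mm long, and B near (350,268), about 78 px or 270 mm. A fits 190 mm and is the smaller, so I'll confirm it in an enlarged crop and measure it.

Run:
```python
from h import *
import pickle
t=pickle.load(open("top1.pkl","rb"));s=pickle.load(open("scene1.pkl","rb"))
def crop(im,x0,y0,w,h,k): return cv2.resize(im["color"][y0:y0+h,x0:x0+w],None,fx=k,fy=k,interpolation=cv2.INTER_CUBIC)
a=crop(t,175,170,70,75,5.6);b=crop(t,300,165,110,75,5.6) if 0 else crop(s,350,270,70,60,5.6)
c=crop(t,270,120,140,105,5.7)
H=600
o=np.zeros((600,800,3),np.uint8); o[:420,:392]=a[:420]; o[:336,400:792]=b
cv2.imwrite("pics/c1.png",o); cv2.imwrite("pics/c2.png",c)
for nm,a,b in (("A",(211,185),(209,237)),("B",(385,280),(312,253))):
    p,q=onz(t,*a,8),onz(t,*b,8); print(nm,p,q,np.linalg.norm(p-q))
```

```text
A [616.42869547 342.06057525   8.        ] [432.68430183 337.7792739    8.        ] 183.79426469315106
B [ 301.92548697 -272.19220022    8.        ] [386.87596783 -21.08418345   8.        ] 265.0883254387009
```

View pics/c1.png

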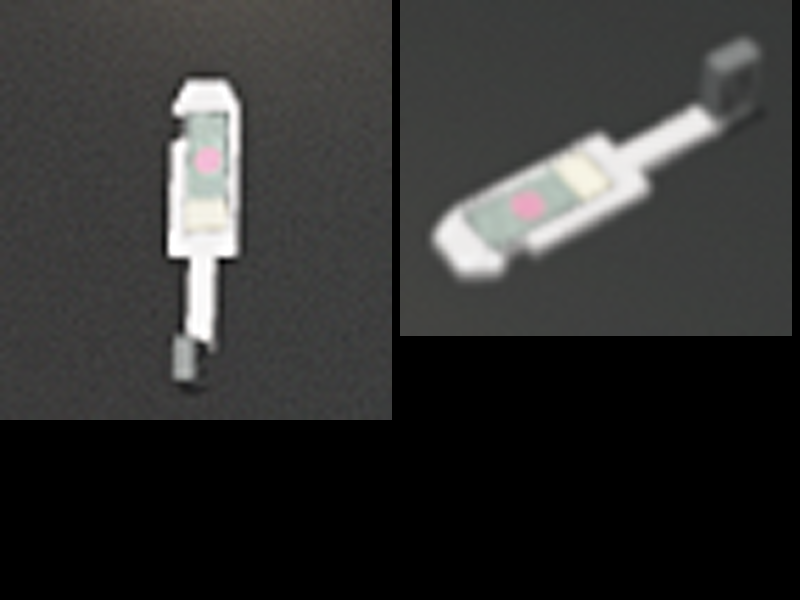

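View pics/c2.png

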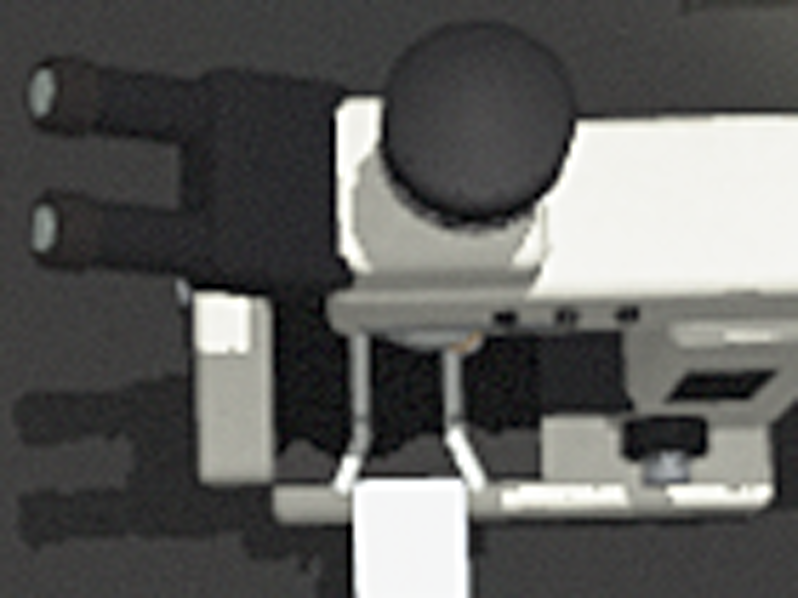

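A (crop: nose (207,80), notch on its +y edge at (178,125), grip at (184,358)) has the right length and a notch on +y, so it is the carrier. In c2 the ledge is the white strip at (355–468, 480+), with the flared rails at (345–475, 440–485). Next I measure both.

Run:
```python
from h import *
import pickle
t=pickle.load(open("top1.pkl","rb"));s=pickle.load(open("scene1.pkl","rb"))
def cc(im,x0,y0,w,h,thr):
    g=im["color"][y0:y0+h,x0:x0+w].min(2); g=cv2.resize(g,None,fx=4,fy=4,interpolation=cv2.INTER_CUBIC)
    cs,_=cv2.findContours((g>thr).astype(np.uint8),0,2); c=max(cs,key=cv2.contourArea).reshape(-1,2).astype(float)
    return (c+.5)/4-.5+[x0,y0]
c=cc(t,195,175,30,75,120)
P=np.array([onz(t,u,v,8) for u,v in c])
vx,vy,x0,y0=cv2.fitLine(P[:,:2].astype(np.float32),2,0,.01,.01).ravel()
r=cv2.minAreaRect(P[:,:2].astype(np.float32)); print("carrierA rect",r)
for lo,hi in((525,600),(475,500)):
    m=P[(P[:,0]>lo)&(P[:,0]<hi)]; 
    for side in (-1,1):
        k=m[(m[:,1]-np.median(m[:,1]))*side>0]; print(lo,side,np.polyfit(k[:,0],k[:,1],1),np.median(k[:,1]))
print("xmax/min",P[:,0].max(),P[:,0].min())
# ledge
c=cc(t,320,200,45,40,190);P=np.array([onz(t,u,v,165) for u,v in c]);print("ledge",cv2.minAreaRect(P[:,:2].astype(np.float32)),P.min(0),P.max(0))
Q=P[(P[:,0]>P[:,0].min()+8)&(P[:,0]<P[:,0].max()-8)]; my=Q[:,1].mean()
for sd in(-1,1):
    k=Q[(Q[:,1]-my)*sd>0]; print(np.polyfit(k[:,0],k[:,1],1),k[:,1].mean())
f=lambda a,b,ox,oy,k:((a+.5)/k-.5+ox,(b+.5)/k-.5+oy)
print("grip top",[onz(t,*f(a,b,175,170,5.6),46) for a,b in((184,337),(184,380),(174,358),(194,358))])
# scene grip top centre tri
print(tri(t,f(184,358,175,170,5.6),s,f(733,50,350-400/5.6,270,5.6)))
print("rails",[onz(t,*f(a,b,270,120,5.7),173) for a,b in((362,437),(452,437),(362,345),(455,345),(342,488),(478,488))])
```

```text
carrierA rect ((526.8753051757812, 337.1773376464844), (188.89840698242188, 44.60179138183594), 2.548274040222168)
525 -1 [  0.71659406 -73.31651326] 351.7564251408673
525 1 [-1.73477866e-02  3.69868210e+02] 360.04363906245226
475 -1 [  -2.35536637 1497.75358057] 328.1342667556777
475 1 [-3.74567615e-02  3.63824854e+02] 345.3035403374434
xmax/min 621.6227366707452 432.0130388773909
ledge ((507.16949462890625, -112.12535095214844), (84.90222930908203, 81.23554229736328), 1.4384053945541382) [ 464.07982618 -152.02955519  165.        ] [550.491571   -70.84406783 165.        ]
[-6.50507848e-02 -1.10090835e+02] -144.55979338189232
[ 1.09140687e-01 -1.36070737e+02] -78.46199722361982
grip top [array([454.19092168, 335.5252856 ,  46.        ]), array([428.12965902, 333.89860334,  46.        ]), array([441.28896471, 340.80145104,  46.        ]), array([441.60403791, 328.65869747,  46.        ])]
(array([441.45636095, 333.81831016,  48.88527322]), np.float64(0.6564734507454688))
rails [array([558.38693778, -84.980052  , 173.        ]), array([ 559.62882958, -134.60402334,  173.        ]), array([610.18547023, -83.93446892, 173.        ]), array([ 611.45487062, -135.49483752,  173.        ]), array([529.6387135 , -74.55542448, 173.        ]), array([ 531.52630768, -149.3134135 ,  173.        ])]
```

Emit:
carry_out(
  motion=[
    [0, 0, 0.08, -37, 44, -16, 1],
    [0, 0, 0.16, -74, 88, -32, 1],
    [0, 0, 0.24, -111, 132, -48, 1],
    [0, 0, 0.316, -148, 176, -66, 1],
    [0, 0, 0.316, -183, 218, -82, 1],
  ],
)

```text
clock: 0.72
position: [300.6, -328.2, 301.4]
ee_rot: [0.0, 1.0, 0.0, 0.0]
contact_force: [1.2, -0.0, 0.8]
gripper_width: 85.4
grasp_force: 0.0
```

Emit:
carry_out(
  motion=[
    [0, 0, 0, -22, 57, 0, 1],
    [0, 0, 0, -44, 115, 0, 1],
    [0, 0, 0, -66, 172, 0, 1],
    [0, 0, 0, -88, 230, 0, 1],
    [0, 0, 0, -100, 288, 0, 1],
  ],
)

```text
clock: 1.35
position: [400.6, -39.9, 300.8]
ee_rot: [-0.0, 1.0, 0.0, -0.0]
contact_force: [1.0, -1.1, -0.8]
gripper_width: 85.2
grasp_force: 0.0
```

Emit:
carry_out(
  motion=[
    [0, 0, 0, -6, 60, 0, 1],
    [0, 0, 0, -12, 120, 0, 1],
    [0, 0, 0, -18, 180, 0, 1],
    [0, 0, 0, -24, 240, 20, 1],
    [0, 0, 0, -30, 300, 40, 1],
  ],
)

```text
clock: 1.98
position: [429.9, 258.0, 261.2]
ee_rot: [-0.0, 1.0, 0.0, 0.0]
contact_force: [1.2, -0.9, -0.2]
gripper_width: 85.5
grasp_force: 0.0
```

Run:
```python
from h import *
import pickle
im=get_image("wrist");cv2.imwrite("pics/w1.png",im["color"]);pickle.dump(im,open("w1.pkl","wb"))
s=read_state();print(s["position"],s["ee_rot"],s["joints"]);print(im["position"],im["orientation"],im["mtx"]);print(proj(im,[[441.4,334.5,46],[620,342,8]]))
```

```text
[430.05388163 262.7868279  257.17617774] [-1.60907337e-03  9.99997407e-01 -5.32714798e-04 -1.52119527e-03] [ 8.70088814e-01  1.51907427e-01 -2.15626985e-01 -1.74922583e-03
 -1.20604107e+00 -2.43704073e+00]
[346.2309013  257.74509335 415.28451442] [0.69771165 0.69760963 0.11520365 0.11518408] [[311.02629127   0.         326.35395457]
 [  0.         311.02629127 198.66687422]
 [  0.           0.           1.        ]]
[[389.12667439 175.27052659]
 [381.68904853 282.91045059]]
```

View pics/w1.png

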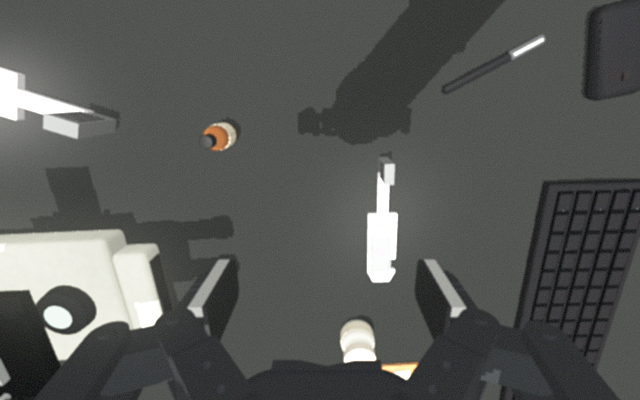

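The wrist view shows the grip top at (389,174) and the nose at (381,281), which agrees with the predictions within 2 px. Going over the grip.

Emit:
carry_out(
  motion=[
    [0, 0, -0.02, -5, 38, 40, 1],
    [0, 0, -0.042, -11, 76, 85, 1],
    [0, 0, -0.042, -11, 76, 135, 1],
    [0, 0, -0.042, -11, 76, 161, 1],
    [0, 0, -0.042, -11, 76, 161, 1],
  ],
)

```text
clock: 2.65
position: [440.1, 330.5, 98.2]
ee_rot: [-0.021, 1.0, -0.002, -0.002]
contact_force: [0.0, -0.4, 0.9]
gripper_width: 84.9
grasp_force: 0.0
```

Run:
```python
from h import *
import pickle
im=get_image("wrist");o=im["color"][60:360,150:550];cv2.imwrite("pics/w2.png",cv2.resize(o,None,fx=2,fy=2))
pickle.dump(im,open("w2.pkl","wb"))
s=read_state();print(s["position"],R.from_quat(s["ee_rot"]).as_matrix().round(3));print(proj(im,[[441.4,334.5,46],[620,342,8]]))
```

```text
[441.23281953 331.69010316 100.18775869] [[-0.999 -0.042 -0.001]
 [-0.042  0.999 -0.002]
 [ 0.001 -0.002 -1.   ]]
[[332.48918543 219.00326529]
 [331.0234373  368.25976256]]
```

View pics/w2.png

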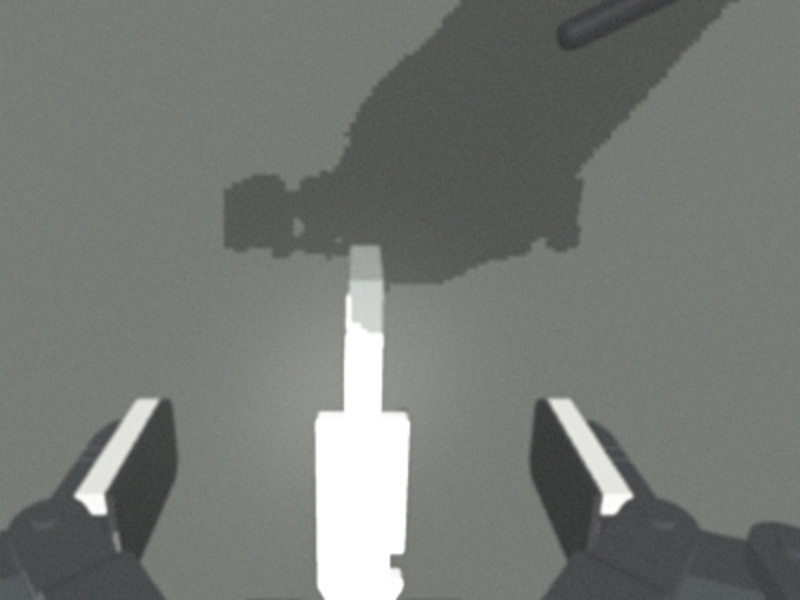

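Run:
```python
from h import *
import pickle
im=pickle.load(open("w2.pkl","rb"))
c=np.array([441.4,334.5,0]);
for x,z in((-13,0),(-13,46),(13,46)):
    print(x,z,((proj(im,c+[x,0,z])[0]-[150,60])*2+.5).round())
f=lambda a,b:((a-.5)/2+150,(b-.5)/2+60)
print(onz(im,*f(366,330),46),onz(im,*f(366,281),46),onz(im,*f(350,305),46),onz(im,*f(383,305),46))
print("plate rear",onz(im,*f(316,413),8),onz(im,*f(409,413),8), "stem",onz(im,*f(345,390),8),onz(im,*f(382,390),8))
```

```text
-13 0 [365. 249.]
-13 46 [367. 284.]
13 46 [364. 352.]
[445.85213663 334.89941194  46.        ] [427.22108194 334.01047413  46.        ] [436.46730707 328.75759994  46.        ] [435.96145443 340.47563557  46.        ]
plate rear [503.37791417 315.79633755   8.        ] [501.53888909 357.34173379   8.        ] stem [491.26796785 328.33255503   8.        ] [490.54994295 344.64370066   8.        ]
```

Emit:
carry_out(
  motion=[
    [0, 0, 0, 1, 0.5, 40, 1],
    [0, 0, 0, 1, 0.5, 65, 1],
    [0, 0, 0, 1, 0.5, 77, 1],
    [0, 0, 0, 1, 0.5, 77, 1],
    [0, 0, 0, 1, 0.5, 77, 1],
  ],
)

```text
clock: 3.32
position: [441.1, 333.4, 25.2]
ee_rot: [-0.021, 1.0, 0.001, 0.001]
contact_force: [-0.5, 0.1, 0.5]
gripper_width: 85.5
grasp_force: 0.0
```

Emit:
carry_out(
  motion=[
    [0, 0, 0, 0, 0, 0, -1],
    [0, 0, 0, 0, 0, 0, -1],
    [0, 0, 0, 0, 0, 0, -1],
    [0, 0, 0, 0, 0, 0, -1],
    [0, 0, 0, 0, 0, 0, -1],
  ],
)

```text
clock: 3.95
position: [440.5, 332.8, 24.0]
ee_rot: [-0.021, 1.0, 0.0, 0.0]
contact_force: [-1.1, 0.4, 2.3]
gripper_width: 9.9
grasp_force: 60.4
```

Emit:
carry_out(
  motion=[
    [0, 0, 0, 0, 0, -15, -1],
    [0, 0, 0, 0, 0, -50, -1],
    [0, 0, 0, 0, 0, -110, -1],
    [0, 0, 0, 20, -20, -170, -1],
    [0, 0, 0, 40, -50, -216, -1],
  ],
)

```text
clock: 4.58
position: [402.0, 280.5, 242.3]
ee_rot: [-0.021, 1.0, 0.001, 0.001]
contact_force: [0.4, 0.4, -0.9]
gripper_width: 9.9
grasp_force: 60.0
```

Run:
```python
from h import *
im=get_image("wrist");cv2.imwrite("pics/w3.png",im["color"])
s=read_state();print({k:np.round(s[k],3) for k in s})
```

```text
{'clock': np.float64(4.625), 'joints': array([ 0.94 ,  0.122, -0.272,  0.003, -1.166, -2.47 ]), 'joint_vel': array([ 0.001,  0.05 ,  0.022,  0.017,  0.178, -0.005]), 'joint_efforts': array([ 4.9800e-01, -7.1730e+00,  1.4153e+01,  2.5360e+00,  3.2600e-01,
        9.0000e-03]), 'position': array([401.996, 278.443, 249.566]), 'ee_rot': array([-0.021,  1.   ,  0.004,  0.004]), 'contact_force': array([-1.799, -2.194,  2.898]), 'wrist_torque': array([-0.102,  0.353,  0.05 ]), 'grasp_force': np.float64(60.031), 'gripper_width': np.float64(9.885)}
```

View pics/w3.png

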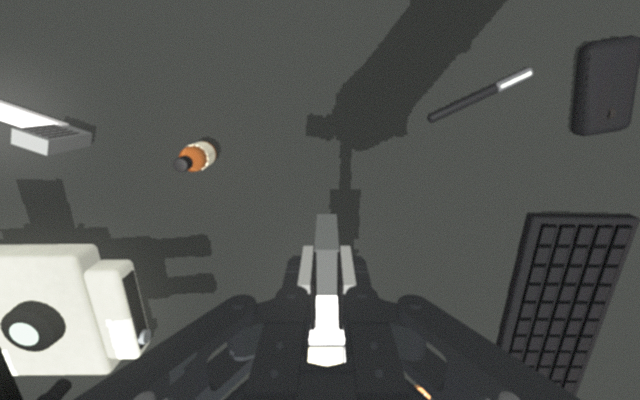

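Carrier is held straight in the fingers. While in the air, I'll refine the channel's line and yaw from the ledge and rail edges in the stored top picture.

Run:
```python
from h import *
import pickle
t=pickle.load(open("top1.pkl","rb"));g=t["color"].min(2).astype(float)
def edge(row,a,b,rising):
    d=np.diff(g[row,a:b])*(1 if rising else -1); d[d<0]=0
    i=d.argmax(); w=d[max(0,i-1):i+2]; return a+max(0,i-1)+(w@np.arange(len(w)))/w.sum()+.5, d.max()
def fit(rows,a,b,r,z):
    P=[];
    for v in rows:
        u,s=edge(v,a,b,r)
        if s>25:P.append(onz(t,u,v,z)[:2])
    P=np.array(P);k=np.polyfit(P[:,0],P[:,1],1);print(len(P),"slope",k[0].round(4),"y at x=500",np.polyval(k,500).round(2),"at 560",np.polyval(k,560).round(2),"res",np.std(P[:,1]-np.polyval(k,P[:,0])).round(2),"x",P[:,0].min().round(),P[:,0].max().round())
fit(range(207,226),326,338,True,165);fit(range(207,226),346,358,False,165)
print("rails")
for r in(True,False):
    fit(range(179,196),328,338,r,173);fit(range(179,196),343,356,r,173)
print(g[200:232,342].astype(int), [onz(t,342,v,165)[0].round(1) for v in(203,204,205,226,227,228)])
```

```text
19 slope 0.0421 y at x=500 -81.73 at 560 -79.21 res 0.16 x 468.0 525.0
19 slope 0.0476 y at x=500 -144.2 at 560 -141.34 res 0.23 x 470.0 527.0
rails
17 slope 0.0547 y at x=500 -83.47 at 560 -80.19 res 0.34 x 562.0 614.0
15 slope 0.0432 y at x=500 -133.42 at 560 -130.83 res 0.34 x 564.0 608.0
17 slope 0.0301 y at x=500 -90.34 at 560 -88.54 res 0.14 x 562.0 614.0
17 slope -0.122 y at x=500 -130.12 at 560 -137.44 res 3.6 x 564.0 615.0
[ 66  68  67  43 233 255 246 245 245 245 245 245 245 245 245 245 245 245
 245 245 245 245 245 245 246 254 244  29  28  33  35  40] [np.float64(538.9), np.float64(535.7), np.float64(532.5), np.float64(466.0), np.float64(462.8), np.float64(459.7)]
```

Emit:
carry_out(
  motion=[
    [0, 0, 0, 8, -45, 2, -1],
    [0, 0, 0, 16, -95, 4, -1],
    [0, 0, 0, 24, -145, 6, -1],
    [0, 0, 0, 32, -195, 8, -1],
    [0, 0, 0, 40, -245, 8, -1],
  ],
)

```text
clock: 5.25
position: [371.6, 32.6, 232.1]
ee_rot: [-0.021, 1.0, 0.0, 0.0]
contact_force: [0.7, -0.3, -0.2]
gripper_width: 10.1
grasp_force: 60.0
```

Emit:
carry_out(
  motion=[
    [0, 0, -0.002, 8, -50, 0, -1],
    [0, 0, -0.002, 16, -100, 0, -1],
    [0, 0, -0.002, 24, -140, 0, -1],
    [0, 0, -0.002, 24, -153, 0, -1],
    [0, 0, -0.002, 24, -153, 0, -1],
  ],
)

```text
clock: 5.88
position: [354.4, -120.3, 231.9]
ee_rot: [-0.021, 1.0, 0.0, -0.0]
contact_force: [0.6, 0.8, -1.6]
gripper_width: 9.7
grasp_force: 60.0
```

Emit:
carry_out(
  motion=[
    [0, 0, 0, 0, 0, 0, -1],
    [0, 0, 0, 0, 0, 0, -1],
  ],
)

```text
clock: 6.12
position: [355.1, -118.9, 231.8]
ee_rot: [-0.023, 1.0, 0.0, 0.0]
contact_force: [-0.2, -0.4, -1.2]
gripper_width: 9.9
grasp_force: 60.0
```

Run:
```python
from h import *
import pickle
s=read_state();print({k:np.round(s[k],4) for k in ("position","contact_force","wrist_torque","joints")});print(R.from_quat(s["ee_rot"]).as_matrix().round(4))
for n in("scene","top"):
    im=get_image(n);pickle.dump(im,open(n+"2.pkl","wb"))
    if n=="top": a=cv2.resize(im["color"][170:270,300:400],None,fx=4,fy=4,interpolation=2)
    else: b=cv2.resize(im["color"][150:250,220:360],None,fx=4,fy=4,interpolation=2)[:400,:400]
cv2.imwrite("pics/d1.png",np.hstack([a,b]))
```

```text
{'position': array([ 355.0984, -118.908 ,  231.7815]), 'contact_force': array([-0.1598, -0.4165, -1.1552]), 'wrist_torque': array([ 0.0248,  0.069 , -0.0056]), 'joints': array([ 1.1760e-01, -7.4100e-02, -5.2060e-01, -1.0000e-04, -1.1241e+00,
       -1.6434e+00])}
[[-9.99e-01 -4.50e-02  1.00e-04]
 [-4.50e-02  9.99e-01  1.00e-04]
 [-2.00e-04  1.00e-04 -1.00e+00]]
```

View pics/d1.png

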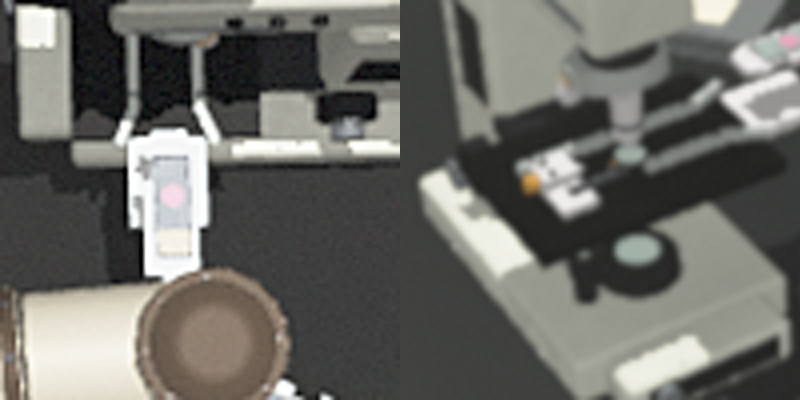

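Carrier sits in line over the ledge, with its nose at about crop (163,132), just before the flare (115–218,140). Now I lower it.

Emit:
carry_out(
  motion=[
    [0, 0, 0, 0, 0, 15, -1],
    [0, 0, 0, 0, 0, 30, -1],
    [0, 0, 0, 0, 0, 38, -1],
    [0, 0, 0, 0, 0, 39, -1],
    [0, 0, 0, 0, 0, 39, -1],
  ],
)

```text
clock: 6.85
position: [355.5, -119.4, 193.1]
ee_rot: [-0.022, 1.0, -0.0, 0.0]
contact_force: [0.1, 0.3, -0.8]
gripper_width: 10.0
grasp_force: 60.0
```

Emit:
carry_out(
  motion=[
    [0, 0, 0, 0, 0, 1, -1],
    [0, 0, 0, 0, 0, 2, -1],
    [0, 0, 0, 0, 0, 2.5, -1],
    [0, 0, 0, 0, 0, 2.5, -1],
  ],
)

```text
clock: 7.35
position: [355.1, -119.5, 190.2]
ee_rot: [-0.022, 1.0, 0.0, 0.0]
contact_force: [-0.2, 0.5, -1.0]
gripper_width: 9.8
grasp_force: 60.0
```

Emit:
carry_out(
  motion=[
    [0, 0, 0, 0, 0, 0.5, -1],
    [0, 0, 0, 0, 0, 1, -1],
    [0, 0, 0, 0, 0, 1, -1],
    [0, 0, 0, 0, 0, 1, -1],
  ],
)

```text
clock: 7.85
position: [355.1, -119.5, 189.2]
ee_rot: [-0.022, 1.0, -0.0, 0.0]
contact_force: [0.2, -0.2, -1.3]
gripper_width: 10.1
grasp_force: 60.0
```

Emit:
carry_out(
  motion=[
    [0, 0, 0, 0, 0, 0.5, -1],
    [0, 0, 0, 0, 0, 0.5, -1],
    [0, 0, 0, 0, 0, 0.5, -1],
  ],
)

```text
clock: 8.22
position: [355.1, -119.5, 188.8]
ee_rot: [-0.022, 1.0, -0.0, 0.0]
contact_force: [-0.8, -0.1, 0.4]
gripper_width: 9.7
grasp_force: 60.1
```

Run:
```python
from h import *
s=read_state();print({k:np.round(s[k],4) for k in ("position","contact_force","wrist_torque","joints")});print(R.from_quat(s["ee_rot"]).as_matrix().round(4))
```

```text
{'position': array([ 355.1386, -119.4948,  188.7507]), 'contact_force': array([-0.7507, -0.1287,  0.3662]), 'wrist_torque': array([-0.0424,  0.1803,  0.0295]), 'joints': array([ 1.1610e-01, -3.0000e-02, -5.9690e-01,  1.0000e-04, -1.0038e+00,
       -1.6430e+00])}
[[-9.99e-01 -4.39e-02  1.00e-04]
 [-4.39e-02  9.99e-01 -0.00e+00]
 [-1.00e-04 -0.00e+00 -1.00e+00]]
```

Emit:
carry_out(
  motion=[
    [0, 0, 0, -8, 0.5, 0, -1],
    [0, 0, 0, -16, 0.5, 0, -1],
    [0, 0, 0, -24, 0.5, 0, -1],
    [0, 0, 0, -32, 0.5, 0, -1],
    [0, 0, 0, -36, 0.5, 0, -1],
  ],
)

```text
clock: 8.85
position: [391.6, -117.4, 188.6]
ee_rot: [-0.022, 1.0, -0.0, -0.0]
contact_force: [-2.0, 1.0, 1.4]
gripper_width: 9.8
grasp_force: 60.3
```

Emit:
carry_out(
  motion=[
    [0, 0, 0, -4, 0, 0, -1],
    [0, 0, 0, -8, 0, 0, -1],
    [0, 0, 0, -12, 0, 0, -1],
    [0, 0, 0, -16, 0, 0, -1],
    [0, 0, 0, -16, 0, 0, -1],
  ],
)

```text
clock: 9.48
position: [407.7, -116.7, 188.7]
ee_rot: [-0.022, 1.0, -0.0, 0.001]
contact_force: [-0.1, -0.5, 1.7]
gripper_width: 10.0
grasp_force: 60.3
```

Emit:
carry_out(
  motion=[
    [0, 0, 0, -6, 0, -0.2, -1],
    [0, 0, 0, -12, 0, -0.2, -1],
    [0, 0, 0, -18, 0, -0.2, -1],
    [0, 0, 0, -24, 0, -0.2, -1],
    [0, 0, 0, -28, 0, -0.2, -1],
  ],
)

```text
clock: 10.1
position: [435.3, -115.5, 188.9]
ee_rot: [-0.022, 1.0, -0.0, -0.0]
contact_force: [-3.4, 0.3, 5.1]
gripper_width: 10.2
grasp_force: 60.6
```

Emit:
carry_out(
  motion=[
    [0, 0, 0, -6, 0, 0, -1],
    [0, 0, 0, -12, 0, 0, -1],
    [0, 0, 0, -18, 0, 0, -1],
    [0, 0, 0, -23, 0, 0, -1],
    [0, 0, 0, -27, 0, 0, -1],
  ],
)

```text
clock: 10.72
position: [462.2, -114.3, 188.9]
ee_rot: [-0.022, 1.0, -0.0, -0.0]
contact_force: [-3.8, 0.2, 5.4]
gripper_width: 10.1
grasp_force: 60.7
```

Run:
```python
from h import *
import pickle
s=read_state();print({k:np.round(s[k],4) for k in ("position","contact_force","wrist_torque","joints")})
im=get_image("scene")
b=cv2.resize(im["color"][140:235,230:370],None,fx=5.5,fy=5.5,interpolation=2)
cv2.imwrite("pics/e1.png",b)
```

```text
{'position': array([ 462.2213, -114.3358,  188.9389]), 'contact_force': array([-3.758 ,  0.1986,  5.3672]), 'wrist_torque': array([-0.0233,  1.0859, -0.0584]), 'joints': array([ 9.9800e-02,  1.5720e-01, -3.9040e-01,  1.0000e-04, -1.0234e+00,
       -1.6268e+00])}
```

View pics/e1.png

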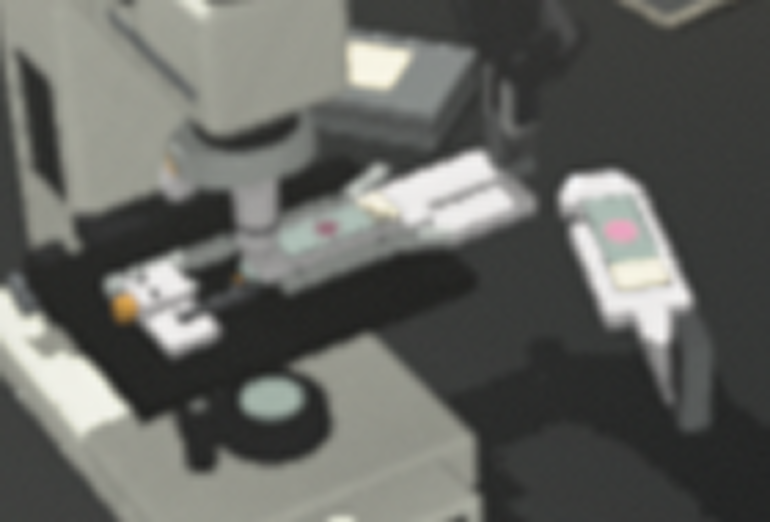

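Emit:
carry_out(
  motion=[
    [0, 0, 0, 0, 0, -0.4, -1],
    [0, 0, 0, -1, 0, -0.4, -1],
    [0, 0, 0, -2, 0, -0.4, -1],
    [0, 0, 0, -4, 0, -0.4, -1],
    [0, 0, 0, -4, 0, -0.4, -1],
  ],
)

```text
clock: 11.4
position: [466.4, -114.0, 189.1]
ee_rot: [-0.022, 1.0, 0.0, 0.0]
contact_force: [1.1, -0.7, -0.3]
gripper_width: 10.2
grasp_force: 60.0
```

Emit:
carry_out(
  motion=[
    [0, 0, 0, -1, 0, 0, -1],
    [0, 0, 0, -2, 0, 0, -1],
    [0, 0, 0, -3, 0, 0, -1],
    [0, 0, 0, -5, 0, 0, -1],
    [0, 0, 0, -5, 0, 0, -1],
  ],
)

```text
clock: 12.02
position: [471.3, -113.9, 189.3]
ee_rot: [-0.022, 1.0, -0.0, 0.0]
contact_force: [0.4, -0.1, -0.4]
gripper_width: 9.7
grasp_force: 60.0
```

Emit:
carry_out(
  motion=[
    [0, 0, 0, -1, 0, 0, -1],
    [0, 0, 0, -2, 0, 0, -1],
    [0, 0, 0, -3, 0, 0, -1],
    [0, 0, 0, -5, 0, 0, -1],
    [0, 0, 0, -5, 0, 0, -1],
  ],
)

```text
clock: 12.65
position: [476.3, -113.7, 189.3]
ee_rot: [-0.022, 1.0, -0.0, 0.0]
contact_force: [0.2, 0.3, -0.8]
gripper_width: 10.0
grasp_force: 60.0
```

Emit:
carry_out(
  motion=[
    [0, 0, 0, -1, 0, 0, -1],
    [0, 0, 0, -2, 0, 0, -1],
    [0, 0, 0, -3, 0, 0, -1],
    [0, 0, 0, -5, 0, 0, -1],
    [0, 0, 0, -5, 0, 0, -1],
  ],
)

```text
clock: 13.28
position: [481.3, -113.5, 189.3]
ee_rot: [-0.022, 1.0, -0.0, 0.0]
contact_force: [-0.1, 0.4, -2.3]
gripper_width: 10.0
grasp_force: 60.0
```

Emit:
carry_out(
  motion=[
    [0, 0, 0, -1, 0, 0, -1],
    [0, 0, 0, -2, 0, 0, -1],
    [0, 0, 0, -3, 0, 0, -1],
    [0, 0, 0, -3, 0, 0, -1],
  ],
)

```text
clock: 13.78
position: [483.6, -113.5, 189.1]
ee_rot: [-0.022, 1.0, -0.0, -0.0]
contact_force: [-1.7, -0.5, -0.7]
gripper_width: 9.9
grasp_force: 60.1
```

Emit:
carry_out(
  motion=[
    [0, 0, 0, -1, 0, 0, -1],
    [0, 0, 0, -2, 0, 0, -1],
    [0, 0, 0, -3, 0, 0, -1],
    [0, 0, 0, -3, 0, 0, -1],
  ],
)

```text
clock: 14.28
position: [486.9, -113.3, 189.2]
ee_rot: [-0.022, 1.0, -0.0, -0.0]
contact_force: [-1.8, -1.8, -1.3]
gripper_width: 10.2
grasp_force: 60.1
```

The catch is riding on the nose: −x and −y forces since about x=483. I expect the plunger near 497 and the click near 501.

Emit:
carry_out(
  motion=[
    [0, 0, 0, -1, 0, 0, -1],
    [0, 0, 0, -2, 0, 0, -1],
    [0, 0, 0, -3, 0, 0, -1],
    [0, 0, 0, -3, 0, 0, -1],
  ],
)

```text
clock: 14.78
position: [490.0, -113.1, 189.2]
ee_rot: [-0.022, 1.0, -0.0, 0.0]
contact_force: [-2.4, -1.6, -0.1]
gripper_width: 9.9
grasp_force: 60.1
```

Emit:
carry_out(
  motion=[
    [0, 0, 0, -1, 0, 0, -1],
    [0, 0, 0, -2, 0, 0, -1],
    [0, 0, 0, -3, 0, 0, -1],
    [0, 0, 0, -3, 0, 0, -1],
  ],
)

```text
clock: 15.28
position: [493.0, -113.0, 189.2]
ee_rot: [-0.022, 1.0, -0.0, 0.0]
contact_force: [-1.2, -0.9, -0.1]
gripper_width: 10.0
grasp_force: 60.1
```

Emit:
carry_out(
  motion=[
    [0, 0, 0, -1, 0, 0, -1],
    [0, 0, 0, -2, 0, 0, -1],
    [0, 0, 0, -2, 0, 0, -1],
  ],
)

```text
clock: 15.65
position: [495.4, -112.8, 189.3]
ee_rot: [-0.022, 1.0, -0.0, 0.0]
contact_force: [-1.4, -2.2, 0.2]
gripper_width: 10.0
grasp_force: 60.1
```

Emit:
carry_out(
  motion=[
    [0, 0, 0, -1, 0, 0, -1],
    [0, 0, 0, -1, 0, 0, -1],
    [0, 0, 0, -1, 0, 0, -1],
  ],
)

```text
clock: 16.02
position: [496.5, -112.7, 189.4]
ee_rot: [-0.022, 1.0, 0.0, 0.001]
contact_force: [-0.3, -2.5, -0.2]
gripper_width: 9.9
grasp_force: 60.1
```

Emit:
carry_out(
  motion=[
    [0, 0, 0, -1, 0, 0, -1],
    [0, 0, 0, -1, 0, 0, -1],
    [0, 0, 0, -1, 0, 0, -1],
  ],
)

```text
clock: 16.4
position: [497.1, -112.8, 189.3]
ee_rot: [-0.022, 1.0, 0.0, 0.0]
contact_force: [-1.2, -1.8, -0.8]
gripper_width: 10.2
grasp_force: 60.1
```

Emit:
carry_out(
  motion=[
    [0, 0, 0, -1, 0, 0, -1],
    [0, 0, 0, -1, 0, 0, -1],
    [0, 0, 0, -1, 0, 0, -1],
  ],
)

```text
clock: 16.77
position: [498.0, -112.7, 189.3]
ee_rot: [-0.022, 1.0, 0.0, 0.0]
contact_force: [-1.1, -2.6, 0.0]
gripper_width: 10.3
grasp_force: 60.1
```

Emit:
carry_out(
  motion=[
    [0, 0, 0, -1, 0, 0, -1],
    [0, 0, 0, -1, 0, 0, -1],
    [0, 0, 0, -1, 0, 0, -1],
  ],
)

```text
clock: 17.15
position: [499.0, -112.7, 189.2]
ee_rot: [-0.022, 1.0, -0.0, 0.0]
contact_force: [-1.9, -1.8, -0.8]
gripper_width: 9.9
grasp_force: 60.1
```

Emit:
carry_out(
  motion=[
    [0, 0, 0, -1, 0, 0, -1],
    [0, 0, 0, -1, 0, 0, -1],
    [0, 0, 0, -1, 0, 0, -1],
  ],
)

```text
clock: 17.52
position: [500.1, -112.6, 189.3]
ee_rot: [-0.022, 1.0, -0.0, 0.0]
contact_force: [-0.9, -1.6, -0.0]
gripper_width: 9.7
grasp_force: 60.1
```

Emit:
carry_out(
  motion=[
    [0, 0, 0, -1, 0, 0, -1],
    [0, 0, 0, -1, 0, 0, -1],
    [0, 0, 0, -1, 0, 0, -1],
  ],
)

```text
clock: 17.9
position: [500.6, -112.6, 189.2]
ee_rot: [-0.022, 1.0, 0.0, -0.0]
contact_force: [-3.9, -2.2, 0.5]
gripper_width: 9.8
grasp_force: 60.2
```

Emit:
carry_out(
  motion=[
    [0, 0, 0, -1, 0, 0, -1],
    [0, 0, 0, -1, 0, 0, -1],
    [0, 0, 0, -1, 0, 0, -1],
  ],
)

```text
clock: 18.27
position: [501.6, -112.6, 189.1]
ee_rot: [-0.022, 1.0, 0.0, -0.0]
contact_force: [-3.7, -1.5, -1.2]
gripper_width: 10.1
grasp_force: 60.2
```

Plunger met near x≈500.5. The click is due near 504.5.

Emit:
carry_out(
  motion=[
    [0, 0, 0, -1, 0, 0, -1],
    [0, 0, 0, -1, 0, 0, -1],
    [0, 0, 0, -1, 0, 0, -1],
  ],
)

```text
clock: 18.65
position: [502.8, -112.5, 189.2]
ee_rot: [-0.022, 1.0, -0.0, -0.0]
contact_force: [-5.0, -2.0, 0.2]
gripper_width: 9.9
grasp_force: 60.2
```

Emit:
carry_out(
  motion=[
    [0, 0, 0, -1, 0, 0, -1],
    [0, 0, 0, -1, 0, 0, -1],
    [0, 0, 0, -1, 0, 0, -1],
  ],
)

```text
clock: 19.02
position: [503.8, -112.5, 189.2]
ee_rot: [-0.022, 1.0, 0.0, -0.0]
contact_force: [-4.8, -1.0, -0.6]
gripper_width: 9.8
grasp_force: 60.2
```

Emit:
carry_out(
  motion=[
    [0, 0, 0, -0.7, 0, 0, -1],
    [0, 0, 0, -0.7, 0, 0, -1],
    [0, 0, 0, -0.7, 0, 0, -1],
  ],
)

```text
clock: 19.4
position: [504.3, -112.4, 189.1]
ee_rot: [-0.022, 1.0, 0.0, -0.0]
contact_force: [-5.1, -2.4, 1.4]
gripper_width: 9.8
grasp_force: 60.2
```

Emit:
carry_out(
  motion=[
    [0, 0, 0, -0.6, 0, 0, -1],
    [0, 0, 0, -0.6, 0, 0, -1],
    [0, 0, 0, -0.6, 0, 0, -1],
  ],
)

```text
clock: 19.77
position: [504.3, -112.5, 189.1]
ee_rot: [-0.022, 1.0, 0.0, -0.001]
contact_force: [-6.2, -1.4, 1.3]
gripper_width: 10.0
grasp_force: 60.3
```

Emit:
carry_out(
  motion=[
    [0, 0, 0, -0.6, 0, 0, -1],
    [0, 0, 0, -0.6, 0, 0, -1],
    [0, 0, 0, -0.6, 0, 0, -1],
  ],
)

```text
clock: 20.15
position: [504.7, -112.5, 189.0]
ee_rot: [-0.022, 1.0, 0.0, -0.001]
contact_force: [-6.2, -3.0, 1.4]
gripper_width: 10.0
grasp_force: 60.3
```

Emit:
carry_out(
  motion=[
    [0, 0, 0, -0.6, 0, 0, -1],
    [0, 0, 0, -0.6, 0, 0, -1],
    [0, 0, 0, -0.6, 0, 0, -1],
  ],
)

```text
clock: 20.52
position: [505.0, -112.5, 189.0]
ee_rot: [-0.022, 1.0, -0.0, -0.002]
contact_force: [-7.6, -1.4, 1.8]
gripper_width: 10.1
grasp_force: 60.4
```

Emit:
carry_out(
  motion=[
    [0, 0, 0, -0.6, 0, 0, -1],
    [0, 0, 0, -0.6, 0, 0, -1],
    [0, 0, 0, -0.6, 0, 0, -1],
  ],
)

```text
clock: 20.9
position: [505.4, -112.5, 189.0]
ee_rot: [-0.022, 1.0, -0.0, -0.002]
contact_force: [-8.4, -2.0, 2.2]
gripper_width: 9.7
grasp_force: 60.4
```

```bash
cat > avg.py <<'E'
from h import *
F=[];P=[];T=[]
for i in range(5):
    im=get_image("scene"); s=read_state();F.append(s["contact_force"]);P.append(s["position"]);T.append(s["wrist_torque"])
print(np.mean(F,0).round(2),np.std(F,0).round(2),np.mean(P,0).round(2),np.mean(T,0).round(3))
E
python3 avg.py
```

```text
[-7.61 -2.05  1.99] [0.33 0.21 0.47] [ 505.39 -112.49  188.99] [-0.521  2.196 -0.214]
```

Emit:
carry_out(
  motion=[
    [0, 0, 0, -0.8, 0, 0, -1],
    [0, 0, 0, -0.8, 0, 0, -1],
    [0, 0, 0, -0.8, 0, 0, -1],
  ],
)

```text
clock: 21.52
position: [505.9, -112.5, 189.0]
ee_rot: [-0.022, 1.0, -0.0, -0.002]
contact_force: [-9.4, -0.7, 2.1]
gripper_width: 10.2
grasp_force: 60.5
```

```bash
python3 avg.py
```

```text
[-8.42 -1.43  2.58] [0.31 0.43 0.32] [ 505.91 -112.49  188.97] [-0.556  2.379 -0.215]
```

By position the plunger is about 5.5 mm in, so the catch should have dropped. Testing with a small pull back.

Emit:
carry_out(
  motion=[
    [0, 0, 0, 1, 0, 0, -1],
    [0, 0, 0, 2, 0, 0, -1],
    [0, 0, 0, 2, 0, 0, -1],
    [0, 0, 0, 2, 0, 0, -1],
  ],
)

```text
clock: 22.28
position: [505.1, -112.4, 189.1]
ee_rot: [-0.022, 1.0, 0.0, -0.001]
contact_force: [-6.2, -1.5, 0.7]
gripper_width: 9.8
grasp_force: 60.2
```

```bash
python3 avg.py
```

```text
[-6.1  -1.85  0.76] [0.29 0.58 0.55] [ 505.12 -112.39  189.08] [-0.538  1.656 -0.235]
```

Emit:
carry_out(
  motion=[
    [0, 0, 0, 0.5, 0, 0, -1],
    [0, 0, 0, 1, 0, 0, -1],
    [0, 0, 0, 1, 0, 0, -1],
    [0, 0, 0, 1, 0, 0, -1],
  ],
)

```text
clock: 23.02
position: [504.5, -112.4, 189.2]
ee_rot: [-0.022, 1.0, 0.0, -0.0]
contact_force: [-5.0, -1.6, 0.3]
gripper_width: 9.9
grasp_force: 60.2
```

```bash
python3 avg.py
```

```text
[-4.8  -1.75  0.62] [0.34 0.61 0.34] [ 504.53 -112.39  189.16] [-0.516  1.436 -0.234]
```

Emit:
carry_out(
  motion=[
    [0, 0, 0, 0.5, 0, 0, -1],
    [0, 0, 0, 1, 0, 0, -1],
    [0, 0, 0, 1, 0, 0, -1],
    [0, 0, 0, 1, 0, 0, -1],
  ],
)

```text
clock: 23.78
position: [504.2, -112.4, 189.4]
ee_rot: [-0.022, 1.0, 0.0, 0.0]
contact_force: [-1.9, -0.8, -0.2]
gripper_width: 10.0
grasp_force: 60.1
```

```bash
python3 avg.py
```

```text
[-2.65 -1.09 -0.41] [0.37 0.29 0.37] [ 504.21 -112.38  189.35] [-0.412  0.784 -0.21 ]
```

Emit:
carry_out(
  motion=[
    [0, 0, 0, 0.5, 0, 0, -1],
    [0, 0, 0, 1, 0, 0, -1],
    [0, 0, 0, 1, 0, 0, -1],
    [0, 0, 0, 1, 0, 0, -1],
  ],
)

```text
clock: 24.52
position: [504.0, -112.4, 189.6]
ee_rot: [-0.022, 1.0, 0.0, 0.001]
contact_force: [2.5, -1.1, -1.3]
gripper_width: 10.0
grasp_force: 60.0
```

```bash
python3 avg.py
```

```text
[ 3.82 -0.68 -1.75] [0.55 0.53 0.36] [ 503.94 -112.37  189.58] [-0.239 -0.902 -0.275]
```

The pull is now resisted (+3.8 N, position stuck at 504), so the catch holds. I'll return to neutral force and release.

Emit:
carry_out(
  motion=[
    [0, 0, 0, -0.6, 0, 0, -1],
    [0, 0, 0, -0.6, 0, 0, -1],
    [0, 0, 0, -0.6, 0, 0, -1],
  ],
)

```text
clock: 25.15
position: [503.8, -112.4, 189.4]
ee_rot: [-0.022, 1.0, 0.0, 0.001]
contact_force: [4.3, -0.3, -2.1]
gripper_width: 9.9
grasp_force: 59.9
```

Emit:
carry_out(
  motion=[
    [0, 0, 0, 0, 0, 0, -0.5],
    [0, 0, 0, 0, 0, 0, 0],
    [0, 0, 0, 0, 0, 0, 0],
    [0, 0, 0, 0, 0, 0, 0],
    [0, 0, 0, 0, 0, 0, 0],
  ],
)

```text
clock: 25.78
position: [503.3, -112.5, 189.3]
ee_rot: [-0.022, 1.0, 0.0, -0.0]
contact_force: [-0.8, -0.0, 0.1]
gripper_width: 42.6
grasp_force: 0.0
```

Released. Backing out along −x with the fingers either side of the grip, then checking.

Emit:
carry_out(
  motion=[
    [0, 0, 0, 10, 0, 0, 0],
    [0, 0, 0, 30, 0, 0, 0],
    [0, 0, 0, 60, 0, 0, 0],
    [0, 0, 0, 100, 0, 0, 0],
    [0, 0, 0, 130, 0, 0, 0],
  ],
)

```text
clock: 26.4
position: [371.3, -118.3, 189.1]
ee_rot: [-0.022, 1.0, 0.0, -0.0]
contact_force: [-0.1, -0.1, 0.7]
gripper_width: 42.4
grasp_force: 0.0
```

Run:
```python
from h import *
im=get_image("scene"); b=cv2.resize(im["color"][140:235,230:370],None,fx=5.5,fy=5.5,interpolation=2)
cv2.imwrite("pics/z1.png",b); s=read_state(); print(s["position"],s["contact_force"],s["clock"])
```

```text
[ 367.58379929 -118.37064377  188.76392873] [-4.09927548 -0.29331355 -1.03234365] 26.45
```

View pics/z1.png

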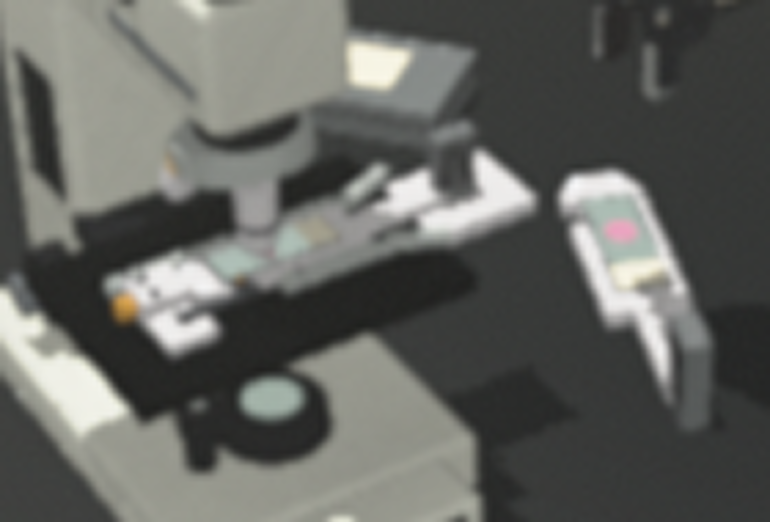

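The carrier lies flat under the objective with its nose at the stop block (about (215,275)), its grip at (455,160), and the gripper well clear. Handing in.

Emit:
carry_out(
  motion=[
    [0, 0, 0, 0, 0, 0, 0],
    [0, 0, 0, 0, 0, 0, 0],
    [0, 0, 0, 0, 0, 0, 0],
  ],
)

```text
clock: 26.82
position: [374.2, -118.1, 189.2]
ee_rot: [-0.022, 1.0, -0.0, -0.0]
contact_force: [-0.3, -0.1, 0.4]
gripper_width: 43.0
grasp_force: 0.0
```

```bash
python3 -c "
from bench import *
print(job_done())"
```

```text
the job is handed in; nothing more can be done
None
```

The carrier is in the channel against the spring stop and held by the catch (a small pull back met resistance); it is released with the gripper clear, and the job was handed in at about 27 s with no verdict returned.

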